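# Tip the hex nuts out of a divided fastener tray

## Task

Pick up the divided fastener tray (its centre post is the handle) and tip the three hexagon nuts out into the red storage bin, through the corner of their compartment and with the tray held up; never touch the nuts with the fingers, and keep the square nuts, round spacers and bar keys each in their own compartment. Then set the tray back down gently, upright in the middle of its rubber mat, without dropping it. Leave the wrench, the carton and the tin where they are.

Things in the scene. Friction and masses are not known exactly. Their poses are not given: they have to be found in the camera images.
- organiser: Loose grey plastic tray with 4 compartments, 0.5 to 0.7 kg full, 152 x 152 mm, corners cut off straight (40 mm off each side). Origin: centre of underside; z up, x and y parallel to the straight sides. Floor 4 mm thick; walls and cross dividers (on x = 0 and y = 0) 4 mm thick, tops at z = 26 mm. Outer walls stand only on the straight sides (36 mm either way of their middle).
- grip (a point): On the axis of the tray's black square handle post, 100 mm above the tray's underside. The post stands at the tray's centre, 24 mm across flats, top at z = 115 mm; its four faces look along the tray's diagonals, at the four cut corners.
- spout (a point): Middle of the floor edge at the hexagon nuts' cut corner, at 56, 56, 4 mm in the tray's frame (+x +y quadrant). Each cut corner is open, a 56 mm wide spout without sill: tipped towards it, the pieces of that compartment slide out. Friction is hidden: they go at 15 to 40 degrees of tilt or jam abreast; rocking the tilt 25-30 degrees to either side, or a shake, frees them. All three weigh 0.5 N..
- mat: Black rubber mat fixed on the bench, 220 x 220 x 4 mm, the tray's parking place. Origin: centre of the underside (its top is 4 mm higher).
- bin: Red plastic storage bin fixed to the bench, open on top, outside 180 (its x) x 190 (its y) mm, walls and floor 4 mm. Origin: centre of the underside. Back wall (+x) and the rear half of the sides 75 mm high, the front half of the sides 55 mm, front wall (-x) 45 mm. Empty at the start.
- hexnut_a: Loose steel hexagon nut, 19 mm across flats, 10 mm thick, 17 g, lying flat in the +x +y compartment of the tray. Origin: centre of its underside.
- hexnut_b: Loose steel hexagon nut, 19 mm across flats, 10 mm thick, 17 g, lying flat in the +x +y compartment of the tray. Origin: centre of its underside.
- hexnut_c: Loose steel hexagon nut, 19 mm across flats, 10 mm thick, 17 g, lying flat in the +x +y compartment of the tray. Origin: centre of its underside.
- squarenut_a: Loose steel square nut 19 x 19 x 10 mm, 20 g, lying in the +x -y compartment; stays there. Origin: centre of its underside.
- squarenut_b: Loose steel square nut 19 x 19 x 10 mm, 20 g, lying in the +x -y compartment; stays there. Origin: centre of its underside.
- spacer_a: Loose round steel spacer, diameter 18 mm, 14 mm high, 18 g, standing in the -x +y compartment; stays there. Origin: centre of its underside.
- spacer_b: Loose round steel spacer, diameter 18 mm, 14 mm high, 18 g, standing in the -x +y compartment; stays there. Origin: centre of its underside.
- key_a: Loose steel bar key 30 x 12 x 12 mm, 34 g, lying in the -x -y compartment; stays there. Origin: centre of its underside.
- key_b: Loose steel bar key 30 x 12 x 12 mm, 34 g, lying in the -x -y compartment; stays there. Origin: centre of its underside.
- wrench: Loose steel open-end wrench, 170 mm long, lying on the bench beyond the work; bystander. Origin: middle of its underside.
- carton: Loose cardboard carton 70 x 100 x 55 mm, bystander. Origin: centre of its underside.
- tin: Loose aluminium tin, diameter 66 mm, 85 mm high, bystander. Origin: centre of its underside.

How it is judged:
By the outcome, as a careful person would: the job done as asked, in the order asked, and still so for the second after the job is handed in, with the robot touching nothing.
It also fails if it takes over 64 s, if anything falls off the work surface, if the arm or the gripper's body presses on something with over 40 N, if the wrist force passes 120 N, or if a joint passes its speed limit or range.

## Robot

A 7-joint arm with a two-finger parallel gripper is mounted at the origin on the work surface. World frame = base frame: x ahead of the robot, y to its left, z up, the work surface at z = 0. Lengths are in m, angles in rad, forces in N, time in s.
With the tool pointing down it reaches from about 0.4 to 0.85 m from the base axis. Payload 10.4 kg.
Tool frame: the origin (TCP) lies at the very end of the fingers, on their centre line; the grasp point (between the pads) lies 19 mm behind it; x points along the fingers, z is the direction in which the jaws open and shut, and the axes are right-handed (so a half turn about x gives the same grasp; the last joint's range is limited). The gripper opens to 85 mm and grips with 20 to 120 N. Pads are 22 mm wide; open, the fingers measure 114 mm over their backs; the gripper's body (76 mm by 85 mm) begins 54 mm behind the grasp point. The pads swing forward as they close: fully open they stand 13 mm farther back than shut.
Start: joints at [1.109, 0.332, -0.065, 1.46, 0.022, 1.35, -0.088], TCP at [0.266, -0.566, 0.231] pointing down, gripper open.
Joint ranges: [-2.6, 2.6], [-0.5, 2.12], [-1.47, 1.34], [0.16, 2.42], [-1.27, 4.41], [0.06, 2.06], [-2.6, 2.6]. Speed limits (rad/s): [2.22, 2.22, 2.79, 2.79, 3.14, 3.14, 3.14].

## Interface

Orientations are given as a unit quaternion [x, y, z, w].
In Python, from workcell import readout, camera, manip gives the robot as it stands.
- The arm moves only by the shell command python3 -m inch 'ROWS' [FORCE]. ROWS is JSON, a list of rows, each a list of 3 entries, a list of its own where there are three numbers: the turn, a rotation vector about the tool's x, y, z in degrees, then the shift along the tool's x, y, z in mm, then the closure, from 0 (fully open) to 1 (shut). In form: [[[wx, wy, wz], [dx, dy, dz], hand], ...]. A call has 1 to 10 rows; each row is the pose to reach, as a shift and turn from the pose measured when the call began, along the tool's axes at that moment; what a row does not reach only later rows make up. A row lasts 1/8 s, in which the tool goes at most 62.5 mm and 10.7 degrees, less where a joint would pass 70% of its speed; a pose out of reach is approached as far as the arm can. A call with a gripper value outside its range is refused whole. The fingers move at their own pace and stop on an object; FORCE is the grip in N (left out, the last holds). Time passes only in rows, so rows that repeat a pose let the fingers close. It gives the time, the measured TCP pose, the force and the opening at its end, in the units of the state.
- readout.get_obs(): the state, without advancing time (a new reading comes with each control period).
- camera(name): name is "side" or "top"; returns a dict with "pixels" (420x560x3 uint8, red, green, blue), "range_z" (420x560 float32, m along the optical axis (not along the pixel's ray), 0 where there is no reading), "intrinsics" (3x3 intrinsics, pixels), "extrinsics" (4x4, takes a point from world to camera coordinates). Camera axes: x right, y down, z forward; pixel columns grow to the right and rows downward; lengths in m; the calibration is good to about 2 mm. A picture is of the moment at which its call begins.
- manip.hand_in(): hands the job in, once; it reports no verdict.
The state is a dict: "clock": time; "joint_pos": joint angles; "joint_velocities": joint speeds; "tau": joint torques, N m; "position": TCP position; "ee_rot": TCP orientation; "ft_force": force on the tool from outside, world axes, zero at the start; "torque": the same for the moment, N m; "grip_width": opening from 0.0 (shut) to 1.0 (fully open).
Only numpy, scipy, OpenCV 4.12 (cv2) and the standard library are available. Lean on these libraries where they do the work, as an engineer would, in place of code of your own. Each camera call takes 0.05 s, during which the arm holds its last target.

## Working session

There is one attempt and no reset: what is moved stays moved. The work goes in short steps, Python scripts to look and compute and a shell command to move; the robot and the scene stay as the last step left them, time stands still between calls to the robot, and variables do not carry over. Pictures are saved under pics/ and viewed, and the job is handed in when it is done.

```bash
ls; mkdir -p pics; python3 - <<'E'
from workcell import readout, camera, manip
import cv2,numpy as np
print(readout.get_obs())
for n in ("top","side"):
    c=camera(n); cv2.imwrite(f"pics/{n}0.png",c["pixels"][:,:,::-1]); np.savez(f"{n}0.npz",**c)
    print(n,c["intrinsics"],c["extrinsics"])
E
```

```text
pics
{'clock': 0.0, 'joint_pos': array([ 1.10943133,  0.33286948, -0.06470876,  1.46099502,  0.02160453,
        1.34992431, -0.08852367]), 'joint_velocities': array([-0.00137921,  0.00174373, -0.00076263, -0.0009178 ,  0.00050733,
       -0.00091642, -0.00073492]), 'tau': array([-7.05540697e-04, -6.25448298e+01,  4.88849112e-02, -3.91612315e+01,
        1.62387360e-02,  9.90672503e-03,  7.26992994e-05]), 'position': array([ 0.26533648, -0.56543005,  0.23049183]), 'ee_rot': array([ 0.37946202,  0.59729207, -0.37893822,  0.5963695 ]), 'ft_force': array([-0.9083413 ,  0.12003446,  1.38349051]), 'torque': array([-0.00105508,  0.03444665, -0.01433839]), 'grip_width': 0.9979983668287524}
top [[389.14965958   0.         278.80874499]
 [  0.         389.14965958 208.8400012 ]
 [  0.           0.           1.        ]] [[-0.01163316 -0.99992979  0.00225696  0.00846235]
 [-0.98478719  0.01106558 -0.17341206  0.62822791]
 [ 0.17337491 -0.00423996 -0.98484677  0.6774371 ]
 [ 0.          0.          0.          1.        ]]
side [[459.05320945   0.         276.72803078]
 [  0.         459.05320945 217.09075838]
 [  0.           0.           1.        ]] [[-0.82765547 -0.56066077  0.02541483  0.48576854]
 [-0.31621257  0.42842835 -0.84643887  0.26882813]
 [ 0.46367664 -0.70859625 -0.53187906  0.61769739]
 [ 0.          0.          0.          1.        ]]
```

View pics/top0.png

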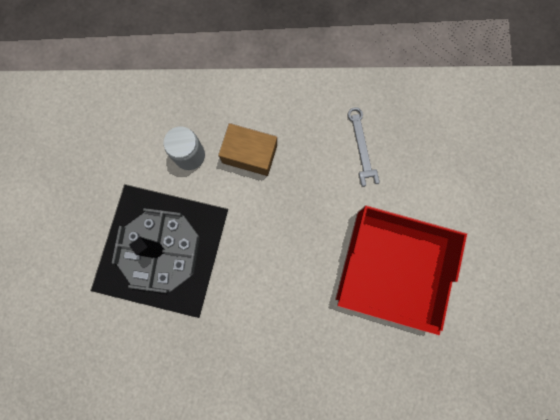

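View pics/side0.png

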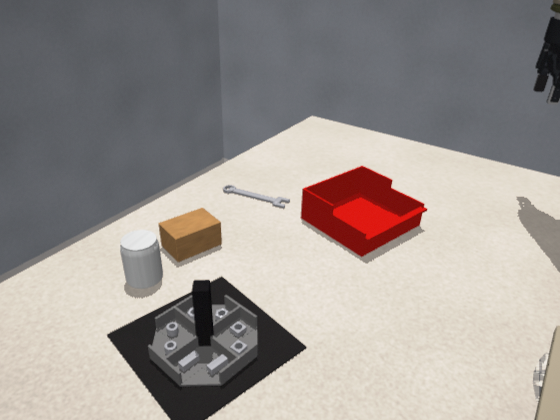

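The top view shows the mat and tray at about (158,250), post top (150,247) and bin at (400,270). The tin, carton and wrench lie behind them. I'll enlarge the crops next.

```bash
python3 - <<'E'
import cv2
a=cv2.imread("pics/top0.png");cv2.imwrite("pics/top0_tray.png",cv2.resize(a[175:325,85:235],(600,600),interpolation=cv2.INTER_CUBIC))
cv2.imwrite("pics/top0_bin.png",cv2.resize(a[195:345,325:475],(600,600),interpolation=cv2.INTER_CUBIC))
a=cv2.imread("pics/side0.png");cv2.imwrite("pics/side0_tray.png",cv2.resize(a[270:420,100:310],(798,570),interpolation=cv2.INTER_CUBIC))
E
```

```text
(no output)
```

View pics/top0_tray.png

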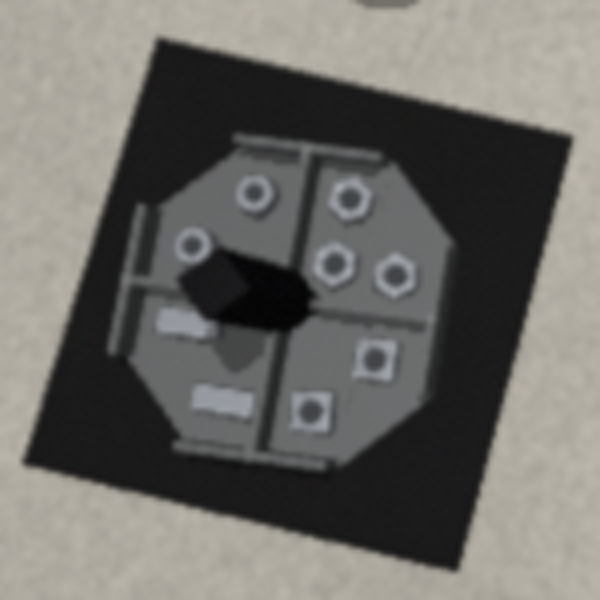

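View pics/side0_tray.png

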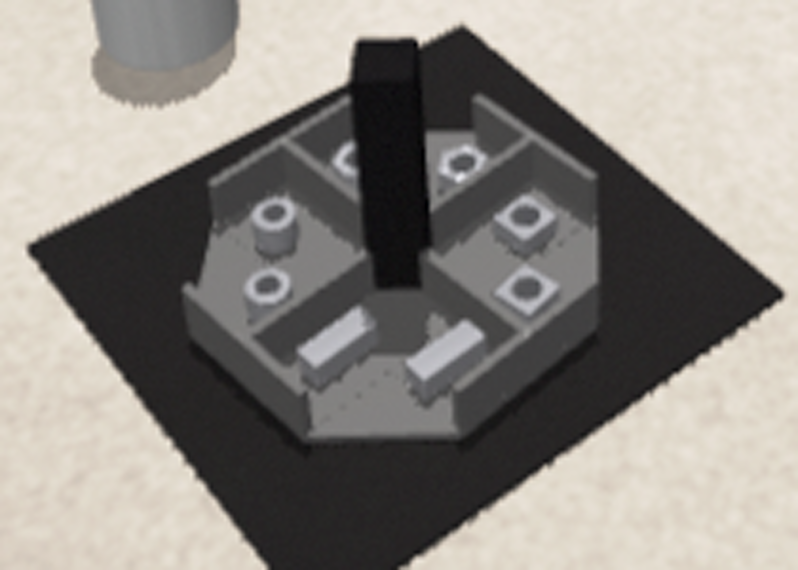

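View pics/top0_bin.png

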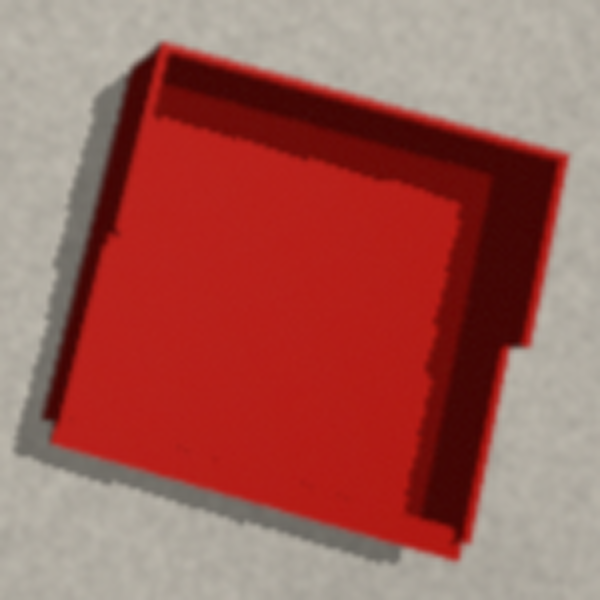

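Crop readings, in crop pixels (4x):
- **Mat corners:** (158,38), (573,135), (460,572), (24,463).
- **Divider and wall junctions:** (308,150), (430,325), (262,455), (130,283).
- **Hex nuts:** the upper-right compartment. Squares are lower right, spacers upper left and keys lower left. So tray +x points right in the image and +y points up.
- **Bin rim corners:** back (163,43) and (568,155), front (50,440) and (460,560).

```bash
cat > h.py <<'E'
import numpy as np
from scipy.optimize import least_squares
from scipy.spatial.transform import Rotation as R
def ray(c,px,z):
    K=c["intrinsics"];E=c["extrinsics"];Rm=E[:3,:3];t=E[:3,3]
    o=-Rm.T@t; out=[]
    for (u,v),zz in zip(np.atleast_2d(px),np.broadcast_to(z,len(np.atleast_2d(px)))):
        d=Rm.T@np.linalg.inv(K)@[u,v,1]; out.append(o+d*(zz-o[2])/d[2])
    return np.array(out)
def proj(c,P):
    q=np.asarray(P)@c["extrinsics"][:3,:3].T+c["extrinsics"][:3,3]; q=q@c["intrinsics"].T; return q[:,:2]/q[:,2:]
def fit(obj,W):
    f=lambda p:(obj@np.array([[np.cos(p[2]),np.sin(p[2])],[-np.sin(p[2]),np.cos(p[2])]])+p[:2]-W[:,:2]).ravel()
    best=min((least_squares(f,[*W[:,:2].mean(0),y0]) for y0 in (-3,-1.5,0,1.5)),key=lambda r:r.cost)
    p=best.x; return p[:2],np.degrees((p[2]+np.pi)%(2*np.pi)-np.pi),f(p).reshape(-1,2)*1e3
def crop(p,off,s=4): return (np.array(p,float)+.5)/s-.5+np.array(off)
E
python3 - <<'E'
from h import *
np.set_printoptions(precision=4,suppress=True)
c=np.load("top0.npz"); s=np.load("side0.npz")
m=crop([(158,38),(573,135),(460,572),(24,463)],(85,175)); W=ray(c,m,.004)
print("mat",fit(np.array([(.11,.11),(.11,-.11),(-.11,-.11),(-.11,.11)]),W))
t=crop([(308,150),(430,325),(262,455),(130,283)],(85,175)); W=ray(c,t,.030)
print("tray",fit(np.array([(0,.074),(.074,0),(0,-.074),(-.074,0)]),W))
b=crop([(163,43),(568,155),(50,440),(460,560)],(325,195)); W=ray(c,b,[.075,.075,.045,.045])
print("bin",fit(np.array([(.09,.095),(.09,-.095),(-.09,.095),(-.09,-.095)]),W))
print("post top", ray(c,crop([(213,287)],(85,175)),.119))
print("posttop side",ray(s,np.array([(388,57)])/3.8+[100,270],.119))
print("tin top",ray(c,[(181,142)],.085),"carton",ray(c,[(250,145)],.055),"wrench",ray(c,[(354,115),(370,180)],.003))
n=crop([(350,200),(333,265),(396,275)],(85,175)); print("hex",ray(c,n,.018))
print("side mat corners", ray(s,np.array([(460,28),(783,295),(30,247)])/3.8+[100,270],.004))
E
```

```text
mat (array([0.5597, 0.2356]), np.float64(-13.968223291726117), array([[ 1.1545,  0.5348],
       [ 0.5615, -1.2993],
       [-0.5568, -0.039 ],
       [-1.1592,  0.8035]]))
tray (array([0.5553, 0.238 ]), np.float64(-97.36013831187073), array([[-0.0549, -0.3143],
       [ 2.2827, -2.7324],
       [-1.838 ,  2.9534],
       [-0.3897,  0.0933]]))
bin (array([ 0.5131, -0.2214]), np.float64(-16.522804922944538), array([[-3.0538,  1.4749],
       [-3.482 ,  0.1992],
       [ 2.8327, -1.3751],
       [ 3.7032, -0.2991]]))
post top [[0.5555 0.2397 0.119 ]]
posttop side [[0.5549 0.239  0.119 ]]
tin top [[0.7511 0.1817 0.085 ]] carton [[0.7545 0.0556 0.055 ]] wrench [[ 0.8364 -0.1597  0.003 ]
 [ 0.6952 -0.1861  0.003 ]]
hex [[0.6057 0.2109 0.018 ]
 [0.5738 0.218  0.018 ]
 [0.5686 0.1872 0.018 ]]
side mat corners [[0.6372 0.1067 0.004 ]
 [0.4253 0.159  0.004 ]
 [0.6893 0.3157 0.004 ]]
```

```bash
cat > ov.py <<'E'
from h import *
import cv2
def overlay(c,xy,yaw,off,n,s,name,z0=.004,size=(150,150),rpy=None):
    im=c["pixels"][off[1]:off[1]+size[1],off[0]:off[0]+size[0],::-1]
    im=cv2.resize(np.ascontiguousarray(im),None,fx=s,fy=s,interpolation=cv2.INTER_CUBIC)
    T=R.from_euler("z",yaw,degrees=True)
    def pl(P,col):
        q=proj(c,T.apply(np.array(P,float)/1e3)+[*xy,z0]); q=((q-off+.5)*s-.5)
        cv2.polylines(im,[np.round(q).astype(int)],False,col,1)
    for k in range(4):
        a=R.from_euler("z",90*k,degrees=True)
        pl(a.apply([(76,-36,26),(76,36,26)]),(0,255,0)); pl(a.apply([(76,-36,0),(76,36,0),(36,76,0)]),(0,255,255))
        pl(a.apply([(12,0,26),(76,0,26)]),(255,255,0))
        pl(a.apply([(17,0,115),(0,17,115)]),(0,128,255))
    cv2.imwrite(name,im)
E
python3 - <<'E'
from ov import *
c=np.load("top0.npz");s=np.load("side0.npz")
overlay(c,(.5553,.239),-99,(85,175),4,4,"pics/ov_top.png")
overlay(s,(.5553,.239),-99,(100,270),4,4,"pics/ov_side.png",size=(180,150))
E
```

```text
(no output)
```

View pics/ov_top.png

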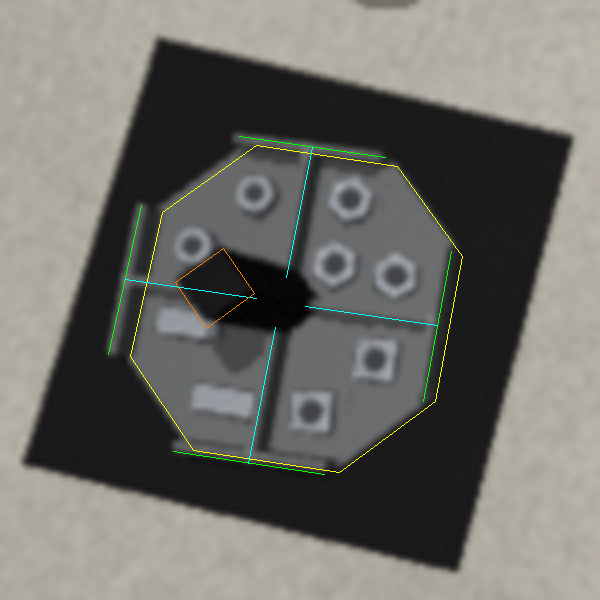

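View pics/ov_side.png

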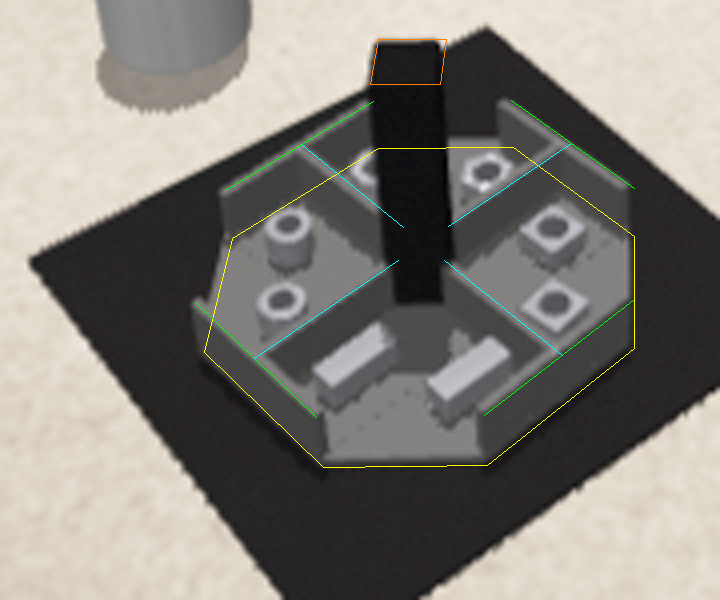

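The overlay fits within about 1.5 mm: tray about (0.5565, 0.239), yaw −99°, mat centre about (0.559, 0.2365). Now I'll work out the approach in tool axes.

```bash
cat > go.py <<'E'
from h import *
from workcell import readout
np.set_printoptions(precision=2,suppress=True)
def state():
    o=readout.get_obs(); Rm=R.from_quat(o["ee_rot"]); 
    print("t",round(o["clock"],2),"pos",o["position"]*1e3,"x",Rm.as_matrix()[:,0],"z",Rm.as_matrix()[:,2],"j",o["joint_pos"],"F",o["ft_force"],"w",round(float(o["grip_width"]),3))
    return o,Rm
def need(o,Rm,pos,xaxis,zaz):
    """target tcp pos (m), tool x axis world, jaw z axis azimuth deg"""
    x=np.array(xaxis,float);x/=np.linalg.norm(x)
    z=np.array([np.cos(np.radians(zaz)),np.sin(np.radians(zaz)),0]); z-=x*(z@x); z/=np.linalg.norm(z)
    T=R.from_matrix(np.column_stack([x,np.cross(z,x),z]))
    r=(Rm.inv()*T).as_rotvec(degrees=True); d=Rm.inv().apply(np.array(pos)-o["position"])*1e3
    print("jaw",zaz,"turn",r,"shift",d)
E
python3 - <<'E'
from go import *
o,Rm=state(); print(Rm.as_matrix())
for a in (-54,126,36,-144): need(o,Rm,(.5565,.239,.17),(0,0,-1),a)
E
```

```text
t 0.1 pos [ 265.38 -565.5   230.6 ] x [-0.  0. -1.] z [ 0.42 -0.91 -0.  ] j [ 1.11  0.33 -0.06  1.46  0.02  1.35 -0.09] F [ 0.29  0.42 -0.07] w 1.001
[[-0.    0.91  0.42]
 [ 0.    0.42 -0.91]
 [-1.   -0.   -0.  ]]
jaw -54 turn [-10.86  -0.07  -0.  ] shift [  61.29  605.34 -604.53]
jaw 126 turn [169.14  -0.     0.11] shift [  61.29  605.34 -604.53]
jaw 36 turn [-100.86   -0.06   -0.06] shift [  61.29  605.34 -604.53]
jaw -144 turn [79.14 -0.06  0.05] shift [  61.29  605.34 -604.53]
```

```bash
python3 -m inch '[[[-7,0,0],[0,40,-16],0],[[-15,0,0],[0,80,-32],0],[[-23,0,0],[0,125,-50],0],[[-31,0,0],[0,170,-68],0],[[-39,0,0],[0,215,-87],0],[[-47,0,0],[0,260,-105],0],[[-55,0,0],[0,305,-124],0],[[-63,0,0],[0,350,-142],0],[[-71,0,0],[0,400,-163],0],[[-75,0,0],[0,400,-163],0]]' 20; python3 - <<'E'
from go import *
o,Rm=state()
print(Rm.as_matrix()[:,1])
for a in (126,): need(o,Rm,(.5565,.239,.2),(0,0,-1),a)
E
```

```text
clock: 1.35
position: [0.5608, -0.2426, 0.2302]
ee_rot: [-0.065, 0.704, 0.068, 0.704]
ft_force: [-0.2, -1.1, -0.6]
grip_width: 1.0
t 1.35 pos [ 560.76 -242.62  230.25] x [-0.  0. -1.] z [0.98 0.19 0.  ] j [ 0.7   0.34 -0.46  1.48  0.15  1.36  0.42] F [-0.24 -1.07 -0.58] w 1.0
[-0.19  0.98  0.  ]
jaw 126 turn [-115.24    0.25   -0.11] shift [ 32.16 473.81  85.76]
```

```bash
python3 -m inch '[[[-9,0,0],[0,45,8],0],[[-19,0,0],[0,95,17],0],[[-29,0,0],[0,145,26],0],[[-39,0,0],[0,195,35],0],[[-49,0,0],[5,245,44],0],[[-59,0,0],[10,295,53],0],[[-69,0,0],[15,345,62],0],[[-79,0,0],[20,395,71],0],[[-89,0,0],[25,445,80],0],[[-99,0,0],[32,474,86],0]]'; python3 - <<'E'
from go import *
o,Rm=state()
print(Rm.as_matrix()[:,1])
for a in (126,): need(o,Rm,(.5565,.239,.16),(0,0,-1),a)
E
```

```text
clock: 2.6
position: [0.5558, 0.2422, 0.1999]
ee_rot: [-0.579, 0.403, 0.581, 0.406]
ft_force: [0.3, 0.2, -0.4]
grip_width: 1.001
t 2.6 pos [555.78 242.18 199.92] x [-0.  0. -1.] z [-0.35  0.94  0.  ] j [ 0.21  0.46 -0.91  1.52  0.36  1.34  1.19] F [ 0.28  0.24 -0.43] w 1.001
[-0.94 -0.35 -0.  ]
jaw 126 turn [-15.75   0.26   0.1 ] shift [39.9   0.47 -3.41]
```

```bash
python3 -m inch '[[[-8,0,0],[10,0,-3],0],[[-16,0,0],[20,0,-3],0],[[-16,0,0],[40,0,-3],0],[[-16,0,0],[55,0,-3],0],[[-16,0,0],[60,0,-3],0],[[-16,0,0],[60,0,-3],0]]'; python3 - <<'E'
from go import *
from workcell import camera
import cv2
o,Rm=state()
for a in (126,): need(o,Rm,(.5565,.239,.083),(0,0,-1),a)
for n,off in (("top",(85,175)),("side",(100,200))):
    c=camera(n); im=c["pixels"][off[1]:off[1]+200,off[0]:off[0]+250,::-1]
    cv2.imwrite(f"pics/{n}1.png",cv2.resize(np.ascontiguousarray(im),None,fx=3,fy=3,interpolation=cv2.INTER_CUBIC))
E
```

```text
clock: 3.35
position: [0.5567, 0.2396, 0.1397]
ee_rot: [-0.63, 0.319, 0.632, 0.321]
ft_force: [-0.4, 0.2, 0.1]
grip_width: 0.999
t 3.35 pos [556.7  239.64 139.72] x [-0.  0. -1.] z [-0.59  0.81  0.  ] j [ 0.23  0.53 -0.94  1.59  0.44  1.25  1.42] F [-0.37  0.2   0.08] w 0.999
jaw 126 turn [0.2  0.25 0.12] shift [56.72  0.65 -0.64]
```

View pics/top1.png

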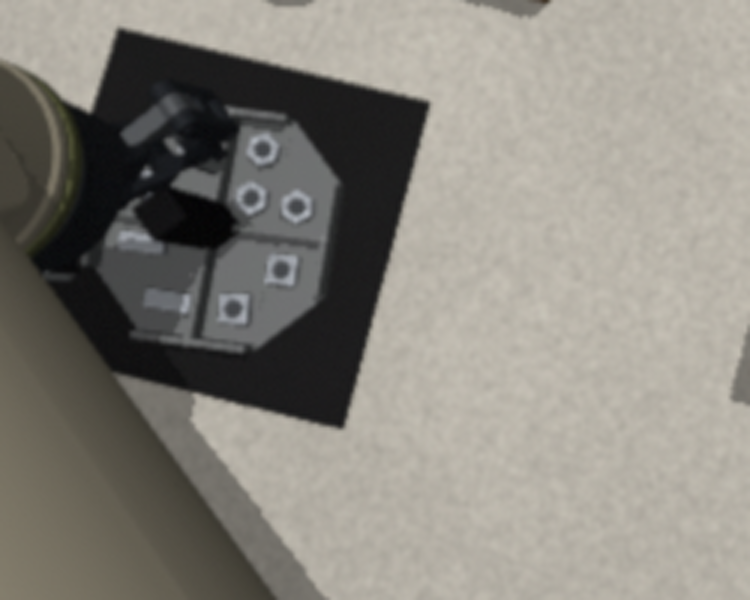

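View pics/side1.png

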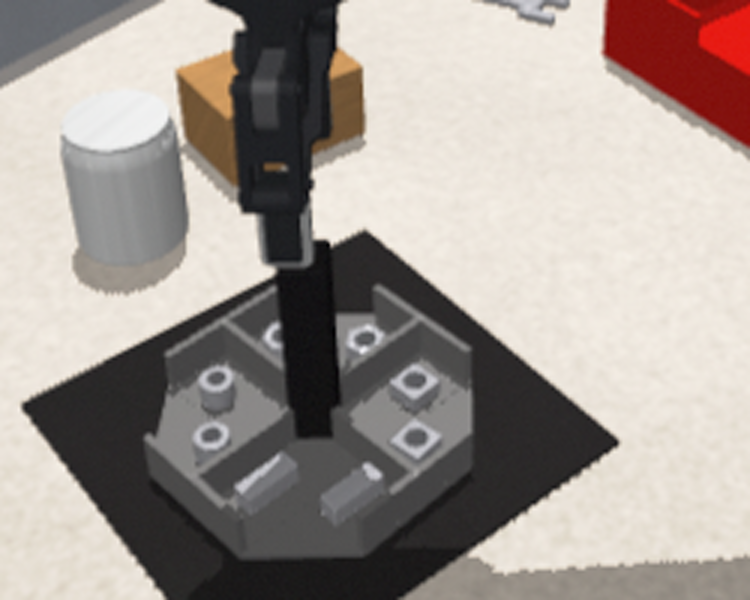

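The fingers straddle the post with the jaw axis along the spout diagonal. The hex nuts are at (262,150), (250,197) and (297,206) in the crop, and everything is clear. Next I descend and grip.

```bash
python3 -m inch '[[[0,0,0],[20,0,0],0],[[0,0,0],[40,1,-1],0],[[0,0,0],[55,1,-1],0],[[0,0,0],[57,1,-1],0],[[0,0,0],[57,1,-1],0.3],[[0,0,0],[57,1,-1],0.6],[[0,0,0],[57,1,-1],1],[[0,0,0],[57,1,-1],1],[[0,0,0],[57,1,-1],1],[[0,0,0],[57,1,-1],1]]' 90; python3 - <<'E'
from go import *
o,Rm=state()
E
```

```text
clock: 4.7
position: [0.5572, 0.2392, 0.0842]
ee_rot: [-0.63, 0.318, 0.631, 0.322]
ft_force: [-0.5, 1.1, 5.0]
grip_width: 0.267
t 4.7 pos [557.16 239.24  84.18] x [ 0.    0.01 -1.  ] z [-0.59  0.81  0.  ] j [ 0.21  0.58 -0.9   1.64  0.49  1.16  1.39] F [-0.48  1.15  5.04] w 0.267
```

Gripped, opening about 23 mm. I'll lift slowly and check.

```bash
python3 -m inch '[[[0,0,0],[-5,0,0],1],[[0,0,0],[-13,0,0],1],[[0,0,0],[-25,0,0],1],[[0,0,0],[-40,0,0],1],[[0,0,0],[-55,0,0],1],[[0,0,0],[-70,0,0],1],[[0,0,0],[-85,0,0],1],[[0,0,0],[-95,0,0],1],[[0,0,0],[-100,0,0],1],[[0,0,0],[-100,0,0],1]]'; python3 - <<'E'
from go import *
from workcell import camera
import cv2
o,Rm=state()
c=camera("side"); cv2.imwrite("pics/side2.png",c["pixels"][:,:,::-1])
# carry: target tcp above bin
for a in (126,60,): need(o,Rm,(.56,0.0,.25),(0,0,-1),a)
E
```

```text
clock: 5.95
position: [0.557, 0.2387, 0.1842]
ee_rot: [-0.63, 0.318, 0.631, 0.322]
ft_force: [0.1, 0.2, -5.5]
grip_width: 0.263
t 5.95 pos [557.   238.65 184.23] x [ 0.    0.01 -1.  ] z [-0.59  0.81  0.  ] j [ 0.25  0.49 -0.96  1.54  0.4   1.32  1.45] F [ 0.13  0.2  -5.53] w 0.263
jaw 126 turn [0.24 0.22 0.25] shift [ -67.1   138.36 -194.02]
jaw 60 turn [66.24  0.33  0.1 ] shift [ -67.1   138.36 -194.02]
```

View pics/side2.png

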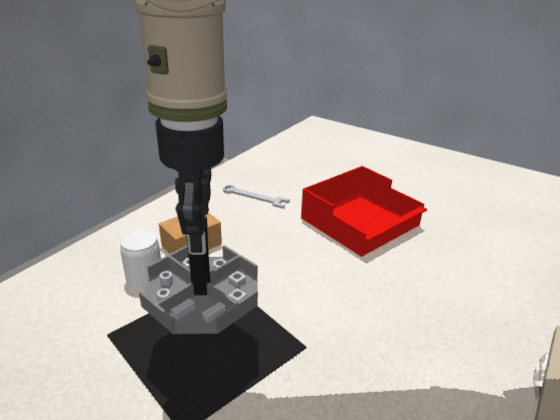

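```bash
python3 -m inch '[[[3,0,0],[-8,4,-5],1],[[8,0,0],[-20,12,-16],1],[[15,0,0],[-34,25,-36],1],[[23,0,0],[-46,41,-58],1],[[32,0,0],[-46,58,-82],1],[[41,0,0],[-46,75,-106],1],[[50,0,0],[-46,93,-130],1],[[58,0,0],[-46,110,-154],1],[[64,0,0],[-46,126,-176],1],[[66,0,0],[-46,138,-194],1]]'; python3 - <<'E'
from go import *
o,Rm=state()
for a in (60,-20): need(o,Rm,(.532,-.228,.230),(0,0,-1),a)
E
```

```text
clock: 7.25
position: [0.5601, -0.0013, 0.2288]
ee_rot: [-0.352, 0.611, 0.355, 0.613]
ft_force: [0.0, 0.2, -4.7]
grip_width: 0.27
t 7.25 pos [560.05  -1.29 228.78] x [ 0.    0.01 -1.  ] z [0.5  0.87 0.  ] j [ 0.54  0.27 -0.73  1.61  0.18  1.33  0.84] F [ 0.04  0.16 -4.67] w 0.27
jaw 60 turn [ 0.04  0.28 -0.1 ] shift [  -2.39  -88.91 -210.41]
jaw -20 turn [80.04  0.16 -0.28] shift [  -2.39  -88.91 -210.41]
```

```bash
python3 -m inch '[[[4,0,0],[-1,-3,-6],1],[[11,0,0],[-2,-8,-19],1],[[20,0,0],[-2,-16,-38],1],[[30,0,0],[-2,-26,-62],1],[[40,0,0],[-2,-37,-88],1],[[50,0,0],[-2,-48,-114],1],[[60,0,0],[-2,-59,-140],1],[[69,0,0],[-2,-70,-166],1],[[76,0,0],[-2,-81,-191],1],[[80,0,0],[-2,-89,-210],1]]';  python3 -m inch '[[[0,0,0],[0,0,0],1]]'; python3 - <<'E'
from go import *
from workcell import camera
import cv2
o,Rm=state(); print(Rm.as_matrix())
need(o,Rm,(.532,-.228,.230),(0,0,-1),-20)
for n in ("side","top"):
    c=camera(n); cv2.imwrite(f"pics/{n}3.png",c["pixels"][:,:,::-1])
# pour: tilt th about grip; d az 160
d=np.array([np.cos(np.radians(160)),np.sin(np.radians(160)),0]);up=np.array([0,0,1.])
G=np.array([.532,-.228,.250])
for th in (10,20,30,40,45):
    s,c_=np.sin(np.radians(th)),np.cos(np.radians(th)); x=-(s*d+c_*up)
    need(o,Rm,G+.0195*x,x,-20)
E
```

```text
clock: 8.5
position: [0.532, -0.2289, 0.2295]
ee_rot: [0.125, 0.696, -0.122, 0.696]
ft_force: [0.3, 1.0, -4.8]
grip_width: 0.27
clock: 8.62
position: [0.5315, -0.2306, 0.2293]
ee_rot: [0.126, 0.696, -0.122, 0.696]
ft_force: [0.9, 0.2, -6.1]
grip_width: 0.271
t 8.62 pos [ 531.51 -230.61  229.33] x [ 0.    0.01 -1.  ] z [ 0.94 -0.35 -0.  ] j [ 0.69  0.27 -0.43  1.57  0.11  1.33 -0.1 ] F [ 0.9   0.19 -6.06] w 0.271
[[ 0.    0.35  0.94]
 [ 0.01  0.94 -0.35]
 [-1.    0.   -0.  ]]
jaw -20 turn [-0.23 -0.09 -0.28] shift [-0.65  2.62 -0.44]
jaw -20 turn [ -0.25 -10.09  -0.26] shift [-1.46  2.64  2.94]
jaw -20 turn [ -0.28 -20.09  -0.23] shift [-2.34  2.66  6.22]
jaw -20 turn [ -0.3  -30.09  -0.21] shift [-3.78  2.68  9.3 ]
jaw -20 turn [ -0.32 -40.09  -0.18] shift [-5.73  2.7  12.08]
jaw -20 turn [ -0.33 -45.09  -0.17] shift [-6.89  2.71 13.34]
```

View pics/side3.png

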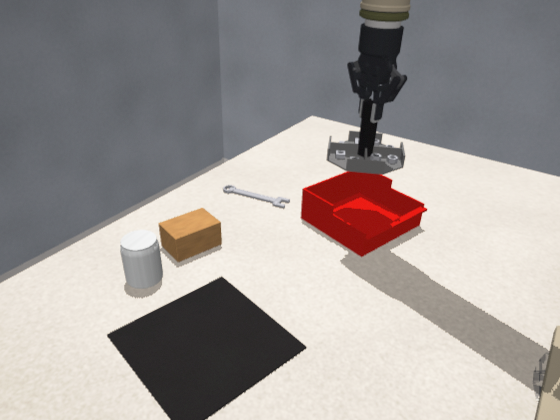

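View pics/top3.png

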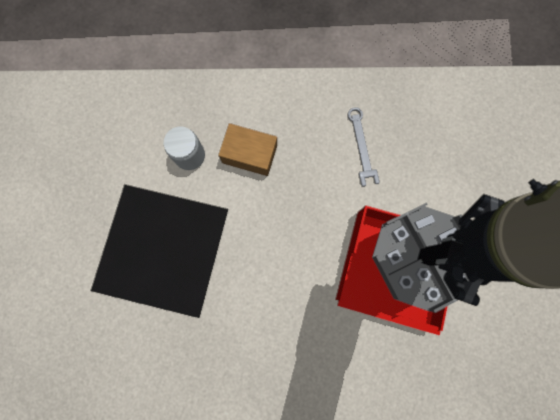

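The tray is level over the bin, with the hex-nut corner (425,285) facing the base. Tip to 30° about the grip point.

```bash
python3 -m inch '[[[0,-4,0],[0,1,1],1],[[0,-10,0],[-1,2,3],1],[[0,-16,0],[-2,2,5],1],[[0,-22,0],[-3,2,7],1],[[0,-27,0],[-3,2,8],1],[[0,-30,0],[-4,2,9],1],[[0,-30,0],[-4,2,9],1],[[0,-30,0],[-4,2,9],1]]'; python3 - <<'E'
from go import *
from workcell import camera
import cv2
o,Rm=state()
for n in ("side","top"):
    c=camera(n); off=(260,90) if n=="side" else (320,180)
    cv2.imwrite(f"pics/{n}4.png",cv2.resize(np.ascontiguousarray(c["pixels"][off[1]:off[1]+170,off[0]:off[0]+200,::-1]),None,fx=3.5,fy=3.5,interpolation=cv2.INTER_CUBIC))
E
```

```text
clock: 9.72
position: [0.5416, -0.2286, 0.2337]
ee_rot: [0.089, 0.493, -0.148, 0.853]
ft_force: [-0.1, -0.5, -5.2]
grip_width: 0.266
t 9.72 pos [ 541.63 -228.65  233.68] x [ 0.47 -0.16 -0.87] z [ 0.81 -0.3   0.5 ] j [ 0.78 -0.08 -0.44  2.01 -0.05  0.68  0.01] F [-0.06 -0.53 -5.23] w 0.266
```

View pics/side4.png

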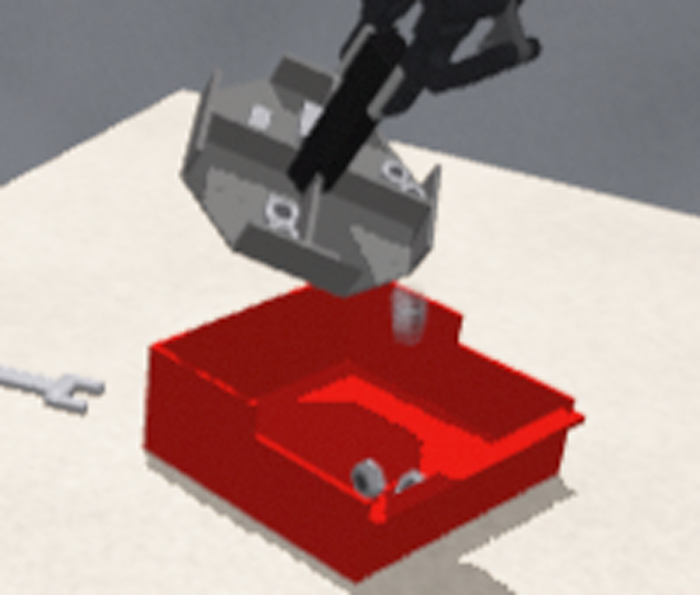

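View pics/top4.png

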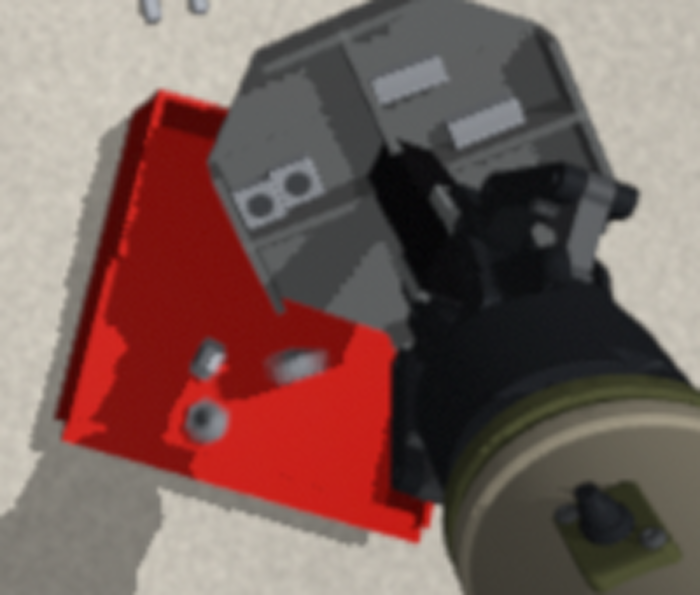

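All three nuts have left the compartment. Two are in the bin at about (207,355) and (207,420) in the top crop, and the third is falling at (297,365). The square nuts and keys are in place. Next I level off and check.

```bash
python3 -m inch '[[[0,0,0],[0,0,0],1],[[0,0,0],[0,0,0],1],[[0,4,0],[0,0,-1],1],[[0,10,0],[1,0,-4],1],[[0,16,0],[1,0,-6],1],[[0,22,0],[0,0,-8],1],[[0,27,0],[0,0,-9],1],[[0,30,0],[0,0,-10],1],[[0,30,0],[0,0,-10],1],[[0,30,0],[0,0,-10],1]]'; python3 - <<'E'
from go import *
from workcell import camera
import cv2
o,Rm=state()
need(o,Rm,(.56,0,.230),(0,0,-1),60)
c=camera("top"); cv2.imwrite("pics/top5.png",cv2.resize(np.ascontiguousarray(c["pixels"][180:350,320:520,::-1]),None,fx=3.5,fy=3.5,interpolation=cv2.INTER_CUBIC))
E
```

```text
clock: 11.08
position: [0.5338, -0.2261, 0.2287]
ee_rot: [0.125, 0.696, -0.12, 0.697]
ft_force: [-0.3, -0.1, -5.3]
grip_width: 0.273
t 11.07 pos [ 533.85 -226.06  228.72] x [ 0.    0.01 -1.  ] z [ 0.94 -0.34 -0.  ] j [ 0.7   0.27 -0.45  1.57  0.11  1.33 -0.11] F [-0.28 -0.13 -5.26] w 0.273
jaw 60 turn [-79.95   0.23  -0.31] shift [  0.11 221.42 -52.54]
```

View pics/top5.png

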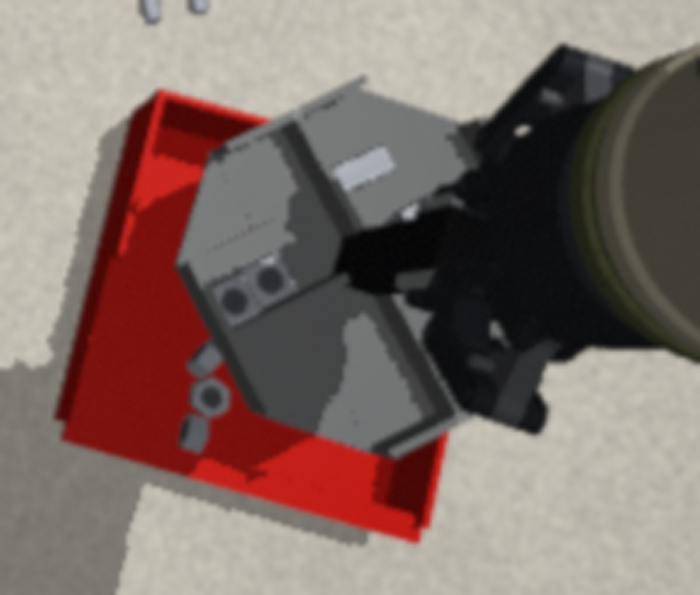

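All three nuts now lie in the bin, at (205,358), (210,397) and (194,433) in the crop. I'll refine the mat centre from the unobstructed pictures.

```bash
python3 - <<'E'
from h import *
import cv2
np.set_printoptions(precision=4,suppress=True)
for n,roi in (("top",(70,170,170,160)),("side",(90,265,230,155))):
    c=dict(np.load(f"{n}0.npz")); im=cv2.imread(f"pics/{n}3.png"); x,y,w,h=roi
    g=cv2.resize(im[y:y+h,x:x+w],None,fx=4,fy=4,interpolation=cv2.INTER_CUBIC).max(2)
    m=(g<80).astype(np.uint8); k=max(cv2.findContours(m,cv2.RETR_EXTERNAL,cv2.CHAIN_APPROX_NONE)[0],key=cv2.contourArea)
    p=cv2.approxPolyDP(k,20,True)[:,0]; px=crop(p,(x,y)); W=ray(c,px,.004); print(n,px,W[:,:2])
    if len(p)==4:
        print("centre",W[:,:2].mean(0),"sides",np.linalg.norm(W-np.roll(W,1,0),axis=1))
E
```

```text
top [[124.375 184.875]
 [ 90.875 290.125]
 [198.375 316.875]
 [227.125 209.375]] [[0.6903 0.3147]
 [0.4811 0.3677]
 [0.4284 0.1579]
 [0.6373 0.1051]]
centre [0.5593 0.2364] sides [0.2162 0.2157 0.2163 0.2155]
side [[304.875 346.125]
 [221.625 277.125]
 [107.375 335.125]
 [170.625 419.375]
 [204.125 419.375]] [[0.4283 0.1575]
 [0.6368 0.1056]
 [0.6898 0.3164]
 [0.5062 0.3636]
 [0.471  0.3388]]
```

```bash
python3 -m inch '[[[-3,0,0],[0,6,-1],1],[[-10,0,0],[0,19,-4],1],[[-19,0,0],[0,40,-9],1],[[-29,0,0],[0,65,-15],1],[[-39,0,0],[0,92,-22],1],[[-49,0,0],[0,119,-28],1],[[-59,0,0],[0,146,-35],1],[[-69,0,0],[0,173,-41],1],[[-77,0,0],[0,199,-47],1],[[-80,0,0],[0,221,-52],1]]'; python3 - <<'E'
from go import *
o,Rm=state()
need(o,Rm,(.559,.2365,.150),(0,0,-1),122)
E
```

```text
clock: 12.38
position: [0.5602, 0.0003, 0.2306]
ee_rot: [-0.353, 0.61, 0.355, 0.614]
ft_force: [0.1, -0.4, -4.6]
grip_width: 0.27
t 12.38 pos [560.15   0.35 230.62] x [ 0.    0.01 -1.  ] z [0.5  0.87 0.01] j [ 0.56  0.27 -0.75  1.61  0.18  1.33  0.83] F [ 0.06 -0.36 -4.61] w 0.27
jaw 122 turn [-61.85   0.3    0.18] shift [ 81.82 118.53 203.77]
```

```bash
python3 -m inch '[[[-3,0,0],[0,4,6],1],[[-9,0,0],[0,11,19],1],[[-17,0,0],[0,23,39],1],[[-25,0,0],[0,38,65],1],[[-33,0,0],[5,53,91],1],[[-41,0,0],[15,68,117],1],[[-49,0,0],[28,83,143],1],[[-56,0,0],[42,98,169],1],[[-61,0,0],[55,111,191],1],[[-62,0,0],[65,118,204],1]]'; python3 -m inch '[[[0,0,0],[5,0,0],1],[[0,0,0],[8,0,0],1],[[0,0,0],[8,0,0],1]]'; python3 - <<'E'
from go import *
from workcell import camera
import cv2
o,Rm=state()
need(o,Rm,(.559,.2365,.0855),(0,0,-1),122)
c=camera("side"); cv2.imwrite("pics/side6.png",cv2.resize(np.ascontiguousarray(c["pixels"][220:420,80:320,::-1]),None,fx=3,fy=3,interpolation=cv2.INTER_CUBIC))
E
```

```text
clock: 13.62
position: [0.5595, 0.2368, 0.1661]
ee_rot: [-0.619, 0.34, 0.619, 0.344]
ft_force: [0.5, -1.1, -5.3]
grip_width: 0.268
clock: 14.0
position: [0.56, 0.2355, 0.1582]
ee_rot: [0.619, -0.341, -0.618, -0.344]
ft_force: [-0.2, -0.5, -4.5]
grip_width: 0.268
t 14.0 pos [559.98 235.48 158.16] x [ 0.  0. -1.] z [-0.53  0.85  0.  ] j [ 0.24  0.51 -0.94  1.57  0.42  1.28  1.37] F [-0.2  -0.48 -4.54] w 0.268
jaw 122 turn [0.03 0.11 0.26] shift [72.66  0.63  1.24]
```

View pics/side6.png

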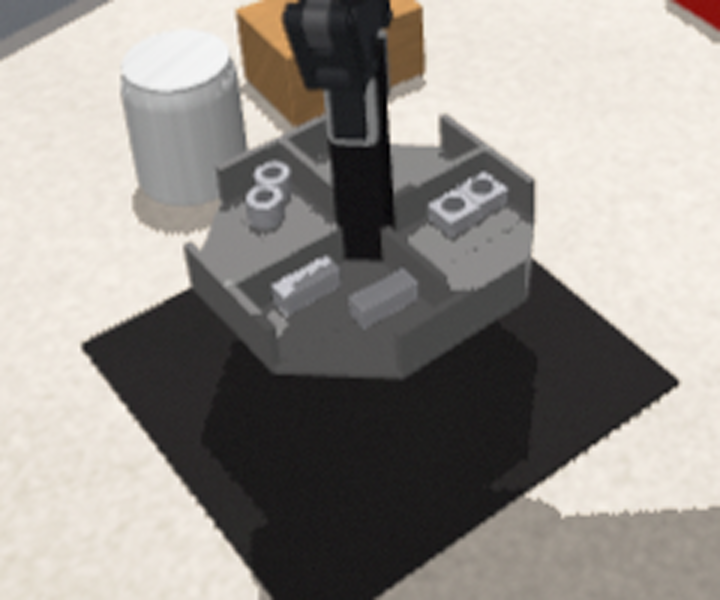

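The tray is upright and the other three compartments are complete. I'll lower to just above the mat, then feel for contact.

```bash
python3 -m inch '[[[0,0,0],[8,0,1],1],[[0,0,0],[22,1,1],1],[[0,0,0],[38,1,1],1],[[0,0,0],[52,1,1],1],[[0,0,0],[62,1,1],1],[[0,0,0],[67,1,1],1],[[0,0,0],[69,1,1],1],[[0,0,0],[70,1,1],1],[[0,0,0],[70,1,1],1]]'; python3 -m inch '[[[0,0,0],[1,0,0],1],[[0,0,0],[1.5,0,0],1],[[0,0,0],[2,0,0],1],[[0,0,0],[2.5,0,0],1],[[0,0,0],[3,0,0],1],[[0,0,0],[3,0,0],1]]'; python3 -c "
from go import *
state()"
```

```text
clock: 15.18
position: [0.559, 0.2365, 0.0887]
ee_rot: [0.619, -0.341, -0.618, -0.345]
ft_force: [0.3, 0.9, -5.8]
grip_width: 0.267
clock: 15.92
position: [0.559, 0.2365, 0.0857]
ee_rot: [0.619, -0.341, -0.618, -0.345]
ft_force: [-0.5, -0.3, -4.7]
grip_width: 0.27
t 15.93 pos [558.97 236.5   85.65] x [ 0.  0. -1.] z [-0.53  0.85  0.  ] j [ 0.21  0.58 -0.9   1.64  0.49  1.16  1.32] F [-0.46 -0.3  -4.72] w 0.27
```

```bash
python3 -m inch '[[[0,0,0],[0.5,0,0],1],[[0,0,0],[1,0,0],1],[[0,0,0],[1.5,0,0],1],[[0,0,0],[1.5,0,0],1]]';python3 -c "
from go import *
state()"
```

```text
clock: 16.42
position: [0.559, 0.2365, 0.0842]
ee_rot: [0.619, -0.341, -0.618, -0.345]
ft_force: [-0.1, -0.3, -4.6]
grip_width: 0.271
t 16.43 pos [559.03 236.5   84.23] x [ 0.  0. -1.] z [-0.53  0.85  0.  ] j [ 0.21  0.58 -0.9   1.64  0.49  1.15  1.32] F [-0.07 -0.26 -4.63] w 0.271
```

Not in contact yet, so I continue in small steps.

```bash
python3 -m inch '[[[0,0,0],[0.4,0,0],1],[[0,0,0],[0.7,0,0],1],[[0,0,0],[1,0,0],1],[[0,0,0],[1,0,0],1]]';python3 -m inch '[[[0,0,0],[0.4,0,0],1],[[0,0,0],[0.7,0,0],1],[[0,0,0],[0.7,0,0],1]]'
```

```text
clock: 16.92
position: [0.5591, 0.2365, 0.0842]
ee_rot: [0.619, -0.341, -0.618, -0.345]
ft_force: [-4.5, -3.2, 7.5]
grip_width: 0.265
clock: 17.3
position: [0.5592, 0.2366, 0.0842]
ee_rot: [0.619, -0.341, -0.618, -0.345]
ft_force: [-4.7, -3.4, 7.6]
grip_width: 0.27
```

Contact, with 7.6 N upward on the tool. Release and withdraw.

```bash
python3 -m inch '[[[0,0,0],[0,0,0],0.6],[[0,0,0],[0,0,0],0.5],[[0,0,0],[0,0,0],0.3],[[0,0,0],[0,0,0],0],[[0,0,0],[0,0,0],0],[[0,0,0],[0,0,0],0],[[0,0,0],[0,0,0],0]]' 20; python3 -c "
from go import *
state()"
```

```text
clock: 18.18
position: [0.5592, 0.2366, 0.0842]
ee_rot: [0.619, -0.341, -0.618, -0.345]
ft_force: [0.1, 0.7, -0.7]
grip_width: 1.005
t 18.18 pos [559.17 236.55  84.16] x [ 0.  0. -1.] z [-0.53  0.85  0.  ] j [ 0.21  0.58 -0.9   1.64  0.49  1.15  1.32] F [ 0.12  0.66 -0.69] w 1.005
```

```bash
python3 -m inch '[[[0,0,0],[-5,0,0],0],[[0,0,0],[-15,0,0],0],[[0,0,0],[-30,0,0],0],[[0,0,0],[-50,0,0],0],[[0,0,0],[-75,0,0],0],[[0,0,0],[-100,0,0],0],[[0,0,0],[-120,0,0],0],[[0,0,0],[-130,0,0],0]]'; python3 - <<'E'
from ov import *
from go import *
from workcell import camera
o,Rm=state()
for n in ("side","top"):
    c=camera(n); cv2.imwrite(f"pics/{n}7.png",np.ascontiguousarray(c["pixels"][:,:,::-1]))
    overlay(c,(.559,.2365),-103,(85,175) if n=="top" else (100,270),4,4,f"pics/ov7_{n}.png",size=(150,150) if n=="top" else (190,150))
E
```

```text
clock: 19.18
position: [0.5589, 0.2363, 0.2159]
ee_rot: [0.62, -0.34, -0.617, -0.345]
ft_force: [0.7, -0.2, 0.2]
grip_width: 0.995
t 19.18 pos [558.91 236.32 215.89] x [ 0.01  0.   -1.  ] z [-0.53  0.85  0.  ] j [ 0.26  0.46 -0.97  1.5   0.38  1.37  1.39] F [ 0.73 -0.22  0.2 ] w 0.995
```

View pics/ov7_side.png

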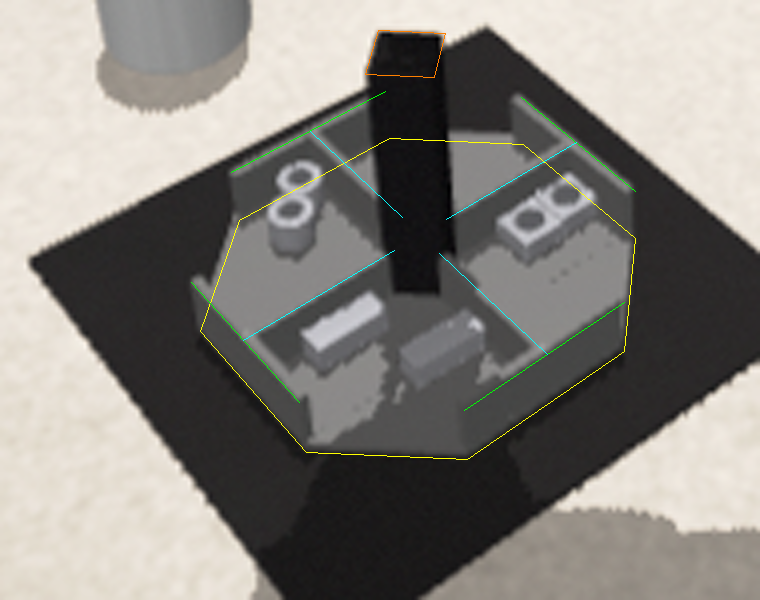

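View pics/top7.png

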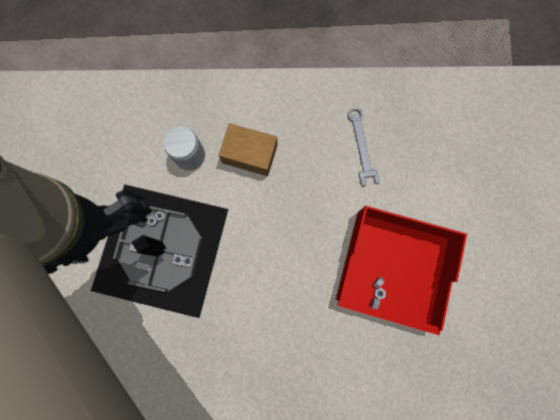

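The tray sits flat and upright, matching the overlay at the mat centre to about 1–2 mm. All three hex nuts are in the bin at (379,283), (380,294) and (376,303). Squares, spacers and keys are in their own compartments, and the tin, carton and wrench haven't moved. The robot is touching nothing, so I'm handing in.

```bash
python3 -c "
from workcell import manip
print(manip.hand_in())"
```

```text
the job is handed in; nothing more can be done
None
```

The job is done and handed in at about 19 s of the 64 s allowed. I lifted the tray by its post and tipped it 30° towards the hex-nut corner with the tray held above the bin. All three hex nuts slid out on the first tip, with no rocking or shaking and without the fingers touching them. I then carried the tray back level, lowered it until it just touched the mat, released it and withdrew.

Last checks:
- **Hex nuts:** all three are visible in the red bin.
- **Other pieces:** the square nuts, spacers and keys are each in their own compartment, though they slid together a little within it.
- **Tray:** it stands upright within about 1–2 mm of the mat's centre. I set it a few degrees closer to the mat's angle than it was at the start.
- **Bystanders:** the wrench, carton and tin look unmoved in the top picture.
- **Forces:** the largest wrist force I read was about 10 N, on touching down, and the reading was near zero after release. I read forces only at the end of each move.

No check failed. My first hand-read bin corners disagreed with the given dimensions by up to 4 mm, which did not matter for the pour.

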